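Slide the chair mounting plate out over the board's edge

TASK

A flat rectangular steel chair-mounting plate lies on the low plywood board, where no one can get hold of it. Without picking it up, slide it straight towards the robot until about 3 cm of it sticks out over the board's front edge, roughly square to that edge, so that it can be pinched there later, and leave it lying flat on the board. Leave the round steel disc where it is.

Things in the scene. Friction and masses are not known exactly. Their poses are not given: they have to be found in the camera images.
- plate_center (a point): centre (half-way up, 3 mm above the board) of the loose flat rectangular steel plate, 90 mm along its x axis, 110 mm along its y axis, 6 mm thick, 0.2 to 0.4 kg, with a 9 mm screw hole near each corner; its x axis points away from the robot, nearly along the board's x. Its far edge (away from the robot) is 45 mm from the centre along +x and can be pushed with the fingertips just above the board; it starts 30 to 55 mm inside the board's front edge
- disc_center (a point): centre (half-way up, 3 mm above the board) of the loose round steel disc, 100 mm diameter, 6 mm thick, with one 22 mm hole in its middle; it lies beside the plate on the same board, either to its left or to its right, and must stay where it is
- front_edge (a point): middle of the upper front edge of the low plywood board, the long edge that faces the robot, 70 mm above the bench. Its x axis points from this edge into the board, away from the robot; its y axis runs along the edge to the left; z up. The board is fixed, its flat top reaches 200 mm back from this edge and 180 mm to either side, at the height of this point
Mind the look-alikes: they are no part of the job. What is shaped like the part that bears plate_center but pink or purple is not meant.

How it is judged:
By the outcome, as a careful person would: the job done as asked, in the order asked, and still so for the second after the job is handed in, with the robot touching nothing.
It also fails if it takes over 32 s, if anything falls off the work surface, if the arm or the gripper's body presses on something with over 40 N, if the wrist force passes 120 N, or if a joint passes its speed limit or range.

ROBOT

A 7-joint arm with a two-finger parallel gripper is mounted at the origin on the work surface; the furniture and walls round the work are solid. World frame = base frame: x ahead of the robot, y to its left, z up, the work surface at z = 0. Lengths are in mm, angles in degrees, forces in N, time in s.
With the tool pointing down it reaches from about 400 to 850 mm from the base axis. Payload 6.9 kg.
Tool frame: the origin (TCP) lies midway between the tips of the shut fingers; the grasp point (between the pads) lies 19 mm behind it; z points along the fingers, x is the direction in which the jaws open and shut, and the axes are right-handed (so a half turn about z gives the same grasp; the last joint's range is limited). The gripper opens to 85 mm and grips with 20 to 120 N. Pads are 22 mm wide; open, the fingers measure 114 mm over their backs; the gripper's body (76 mm by 85 mm) begins 54 mm behind the grasp point. The pads swing forward as they close: fully open they stand 13 mm farther back than shut.
Start: joints at [78.868, 29.078, -13.613, 85.955, 7.202, 65.827, -8.869], TCP at [184.551, -597.12, 231.275] pointing down, gripper open.
Joint ranges: [-176.47, 176.47], [-13.61, 117.27], [-81.72, 77.17], [0.22, 143.17], [-87.28, 267.28], [10, 112.55], [-165.47, 165.47]. Speed limits (degrees/s): [136.94, 136.94, 180, 180, 180, 180, 180].

INTERFACE

Orientations are given as [roll, pitch, yaw] about the fixed x, y, z axes, in that order (R = Rz(yaw) Ry(pitch) Rx(roll)).
In Python, from plant import telemetry, viewer, robot gives the robot as it stands.
- The arm moves only by the tool arm_command, never from a script. Its argument "moves" is a list of rows, each an object with "translation": the shift along the tool's x, y, z in m, a list of three; "twist": the turn, a rotation vector about the tool's x, y, z in rad, a list of three. A call has 1 to 8 rows; each row shifts and turns the commanded pose from where the row before left it, along the tool's axes as they then stand; what a row does not reach is not made up. A row lasts 1/8 s, in which the tool goes at most 62.5 mm and 10.7 degrees, less where a joint would pass 70% of its speed; a pose out of reach is approached as far as the arm can. A call is refused whole if a number of a shift passes 0.0625 or a number of a turn 0.188, either way. A call with a gripper value outside its range is refused whole. "hand" is the finger opening in m, from 0 to 0.0854, set as the call begins (left out, the last holds). The fingers move at their own pace and stop on an object; the grip force is fixed at half the most. Time passes only in rows, so rows that do not move let the fingers close. It gives the time, the measured TCP pose, the force and the opening at its end, in the units of the state.
- telemetry.observe(): the state, without advancing time (a new reading comes with each control period).
- viewer.get_image(name): name is "scene" or "top"; returns (picture, depth): 480x640x3 uint8, red, green, blue; 480x640 float32, mm along the optical axis (not along the pixel's ray), 0 where there is no reading.
- viewer.camera_model(name): a dict with "fx", "fy", "cx", "cy" (pixels), "world_from_camera" (4x4, takes a point from camera to world coordinates). Camera axes: x right, y down, z forward; pixel columns grow to the right and rows downward; lengths in mm; the calibration is good to about 2 mm. A picture is of the moment at which its call begins. camera_model takes no time and is no camera call.
- robot.finish_job(): hands the job in, once; it reports no verdict.
The state is a dict: "clock": time; "qpos": joint angles; "dq": joint speeds; "tau": joint torques, N m; "ee_pos": TCP position; "ee_rot": TCP orientation; "wrist_force": force on the tool from outside, world axes, zero at the start; "moment": the same for the moment, N m; "opening": opening from 0.0 (shut) to 1.0 (fully open).
Only numpy, scipy, OpenCV 4.12 (cv2) and the standard library are available. Lean on these libraries where they do the work, as an engineer would, in place of code of your own. Each camera call takes 0.05 s, during which the arm holds its last target.

## Working session

There is one attempt and no reset: what is moved stays moved. The work goes in short steps, Python scripts to look and compute and a tool call to move; the robot and the scene stay as the last step left them, time stands still between calls to the robot, and variables do not carry over. Pictures are saved under pics/ and viewed, and the job is handed in when it is done.

Besides the shell and the picture viewer there is one more tool, called as a command line: name --argument value ..., lists and objects as JSON in quotes. arm_command: Moves the arm, as the interface text tells. Its arguments: {"type":"object","properties":{"moves":{"type":"array"},"hand":{"type":"number"}},"required":["moves"]}

```bash
mkdir -p pics; ls
cat > h.py <<'E'
import numpy as np,cv2,json
from plant import telemetry, viewer, robot
def snap(name,fn):
    im,d=viewer.get_image(name); m=viewer.camera_model(name)
    cv2.imwrite(f'pics/{fn}.png',im[:,:,::-1]); np.savez(f'pics/{fn}.npz',im=im,d=d,fx=m['fx'],fy=m['fy'],cx=m['cx'],cy=m['cy'],T=np.array(m['world_from_camera']))
    return im,d,m
def world(fn):
    z=np.load(f'pics/{fn}.npz'); d=z['d']; v,u=np.mgrid[0:480,0:640]
    P=np.stack([(u-z['cx'])/z['fx']*d,(v-z['cy'])/z['fy']*d,d,np.ones_like(d)],-1)
    return z['im'],d,(P@z['T'].T)[...,:3],z
def ray(z,u,v,h):
    T=z['T'];r=T[:3,:3]@np.array([(u-z['cx'])/z['fx'],(v-z['cy'])/z['fy'],1]);o=T[:3,3]
    return o+r*(h-o[2])/r[2]
E
python3 - <<'E'
from h import *
for n in('scene','top'):
    im,d,m=snap(n,n+'0'); print(n,m)
print(telemetry.observe())
E
```

```text
pics
scene {'fx': 535.236660347271, 'fy': 535.236660347271, 'cx': 311.2724033379906, 'cy': 240.656791957737, 'world_from_camera': array([[ 8.88703458e-01, -3.05895717e-01,  3.41517165e-01,
         9.38246623e+01],
       [-4.58403538e-01, -5.79013296e-01,  6.74247580e-01,
        -9.18626065e+02],
       [-8.50646720e-03, -7.55758833e-01, -6.54794798e-01,
         6.37359653e+02],
       [ 0.00000000e+00,  0.00000000e+00,  0.00000000e+00,
         1.00000000e+00]])}
top {'fx': 612.6353214028708, 'fy': 612.6353214028708, 'cx': 310.01108659955037, 'cy': 247.1661607716682, 'world_from_camera': array([[-2.14097599e-02, -9.89343342e-01,  1.44018658e-01,
         2.28154945e+02],
       [-9.99769583e-01,  2.09630852e-02, -4.61841480e-03,
        -3.55202213e+02],
       [ 1.55012252e-03, -1.44084353e-01, -9.89564195e-01,
         1.01829197e+03],
       [ 0.00000000e+00,  0.00000000e+00,  0.00000000e+00,
         1.00000000e+00]])}
{'clock': 0.1, 'qpos': array([ 78.86567852,  29.11948667, -13.61028786,  86.00098714,
         7.20103663,  65.82850479,  -8.87243886]), 'dq': array([ 0.01673599, -0.12050332,  0.08023386, -0.11361407,  0.06853672,
       -0.04742123,  0.02499545]), 'tau': array([-4.30113520e-03, -6.21830177e+01, -2.19443254e+00, -2.50203609e+01,
        1.25146747e-02,  7.75793160e-03, -5.15723264e-05]), 'ee_pos': array([ 184.40966021, -596.71144643,  230.54245294]), 'ee_rot': array([ 1.79999461e+02,  9.03224942e-02, -7.28233527e+01]), 'wrist_force': array([0.24503   , 1.00989623, 0.35429888]), 'moment': array([0.00547956, 0.00415658, 0.02130283]), 'opening': 0.9999791591943646}
```

View pics/scene0.png

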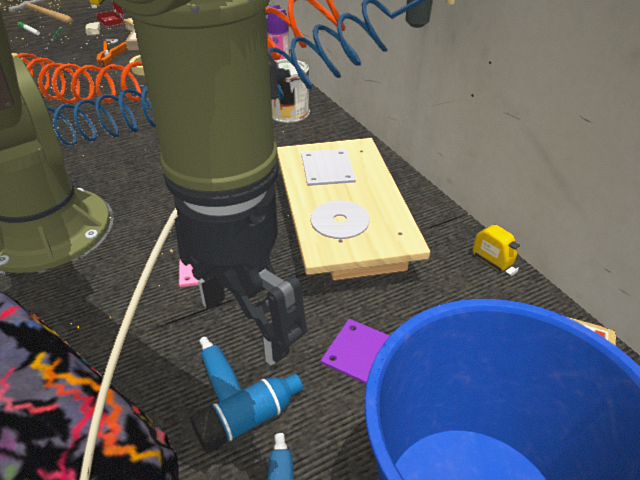

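View pics/top0.png

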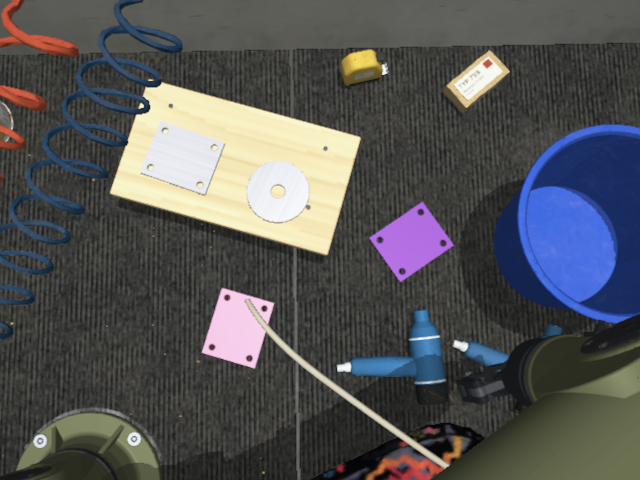

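The candidates in the top image are the grey plate on the board at (183,158), a pink plate on the bench at (238,328), a purple plate at (411,241) and the round disc at (278,191). By the description, the grey one on the board is the target. A blue coiled hose hangs near it, around (100,100). Next I'll measure and crop.

Run:
```python
from h import *
im,d,W,z=world('top0')
hsv=cv2.cvtColor(im,cv2.COLOR_RGB2HSV)
# board height
roi=(slice(80,260),slice(100,370))
h=W[...,2]
print('z plate',np.median(h[150:170,170:195]),'disc',np.median(h[200:212,270:285]),'board',np.median(h[150:180,325:345]),'bench',np.median(h[270:285,300:360]))
sat=hsv[...,1]
def fit(mask,hh):
    n,l,s,c=cv2.connectedComponentsWithStats(mask.astype(np.uint8)); i=1+np.argmax(s[1:,4]); m=(l==i).astype(np.uint8)
    cs,_=cv2.findContours(m,cv2.RETR_EXTERNAL,cv2.CHAIN_APPROX_NONE); c=max(cs,key=len)[:,0]
    return m,np.array([ray(z,u,v,hh)[:2] for u,v in c]),c
reg=np.zeros((480,640),bool);reg[110:205,130:235]=1
m,P,c=fit(reg&(sat<40)&(h>55)&(h<95),76); r=cv2.minAreaRect(P.astype(np.float32)); print('plate',r,cv2.boxPoints(r).round(1).tolist())
reg[:]=0;reg[150:232,236:320]=1
m2,P2,c2=fit(reg&(sat<40)&(h>55)&(h<95),76); print('disc',cv2.minEnclosingCircle(P2.astype(np.float32)))
mb=(h>60)&(h<85);mb[:, :100]=0;mb[:,375:]=0;mb[265:]=0
m3,P3,c3=fit(mb,70); r=cv2.minAreaRect(P3.astype(np.float32)); print('board',r,cv2.boxPoints(r).round(1).tolist())
o=im.copy(); 
for cc in(c,c2,c3): cv2.polylines(o,[cc.reshape(-1,1,2)],True,(255,0,0),1)
cv2.imwrite('pics/crop0.png',cv2.resize(o[60:270,0:380],None,fx=2,fy=2)[:,:,::-1])
# hose heights
hs=(hsv[...,0]>95)&(hsv[...,0]<125)&(sat>90);hs[340:]=0;hs[:,200:]=0
print('hose z',np.percentile(h[hs],[0,5,50,95]),'max x near', )
for k in [(60,150),(110,120),(15,130),(20,170),(190,80),(130,80),(45,175)]:
    print(k,W[k].round(0))
```

```text
z plate 76.26145766730332 disc 76.30805959243168 board 70.34930085184283 bench 0.15942397228855043
plate ((514.3861083984375, -159.26150512695312), (112.03260040283203, 91.65425109863281), 69.43441009521484) [[451.79998779296875, -195.60000610351562], [537.5999755859375, -227.8000030517578], [577.0, -122.9000015258789], [491.20001220703125, -90.69999694824219]]
disc ((454.308837890625, -313.3667907714844), 53.26766586303711)
board ((500.2454833984375, -244.6481170654297), (358.9824523925781, 200.69036865234375), 72.82354736328125) [[351.3999938964844, -386.5], [543.0999755859375, -445.79998779296875], [649.0999755859375, -102.80000305175781], [457.3999938964844, -43.5]]
hose z [-17.50429373 131.56764171 249.82998431 356.97697417] max x near
(60, 150) [715. -86.   0.]
(110, 120) [ 505. -131.  306.]
(15, 130) [779. -60.  37.]
(20, 170) [ 780. -124.   16.]
(190, 80) [483.  29.  -0.]
(130, 80) [486. -78. 290.]
(45, 175) [ 781. -112.  -77.]
```

View pics/crop0.png

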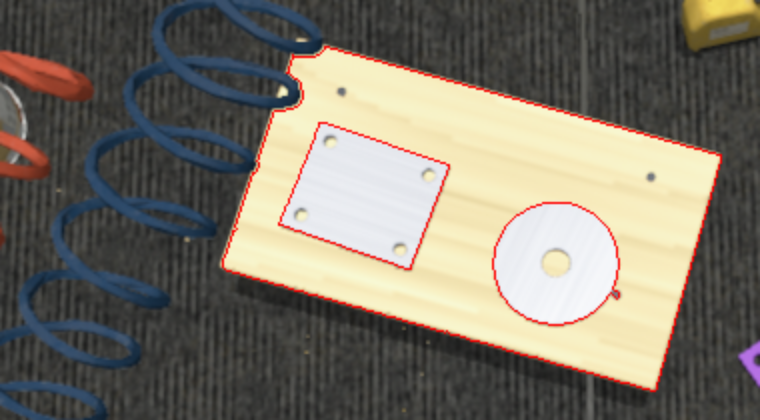

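Checks: the plate measures 91.7×112 (true 90×110), the disc radius is 53 (true 50) and the board 359×201. Plate height is 76 and board height 70, so all agree. The hose hangs in the air near the plate, so I'll map it and plan.

```bash
python3 - <<'E'
from h import *
o=np.array([404.4,-215.]);a=np.radians(-17.18);bx=np.array([np.cos(a),np.sin(a)]);by=np.array([-np.sin(a),np.cos(a)])
for n in('top0','scene0'):
    im,d,W,z=world(n)
    hsv=cv2.cvtColor(im,cv2.COLOR_RGB2HSV)
    hs=(hsv[...,0]>95)&(hsv[...,0]<125)&(hsv[...,1]>90)&(d>0)
    Q=W[hs]; Q=Q[(Q[:,2]>90)&(Q[:,2]<900)&(Q[:,1]>-350)&(Q[:,0]>0)]
    print(n,len(Q))
    for y0 in range(-250,250,50):
      for x0 in range(150,850,100):
        s=Q[(Q[:,1]>=y0)&(Q[:,1]<y0+50)&(Q[:,0]>=x0)&(Q[:,0]<x0+100)]
        if len(s)>8: print('y',y0,'x',x0,len(s),'z',np.percentile(s[:,2],[2,50,98]).round(0),'miny',s[:,1].min().round(0))
def w(p): return o+p[0]*bx+p[1]*by
for p in [(90.,85.7),(160,86)]: print(p,w(p))
E
python3 - <<'E'
import cv2
im=cv2.imread('pics/scene0.png');cv2.imwrite('pics/sc_crop.png',cv2.resize(im[0:300,0:480],None,fx=1.6,fy=1.6))
E
```

```text
top0 7226
y -250 x 550 88 z [306. 328. 339.] miny -209.0
y -200 x 450 234 z [258. 306. 327.] miny -175.0
y -200 x 550 753 z [265. 341. 366.] miny -200.0
y -150 x 450 710 z [219. 302. 336.] miny -150.0
y -150 x 550 895 z [235. 315. 365.] miny -150.0
y -100 x 350 234 z [199. 254. 266.] miny -88.0
y -100 x 450 904 z [187. 280. 316.] miny -100.0
y -100 x 550 320 z [236. 280. 305.] miny -100.0
y -50 x 350 672 z [152. 213. 265.] miny -50.0
y -50 x 450 559 z [184. 243. 269.] miny -50.0
y 0 x 250 433 z [131. 179. 210.] miny 4.0
y 0 x 350 742 z [130. 202. 244.] miny 0.0
y 0 x 450 115 z [206. 219. 233.] miny 0.0
y 50 x 150 87 z [112. 139. 156.] miny 70.0
y 50 x 250 251 z [106. 119. 210.] miny 50.0
y 50 x 350 222 z [129. 139. 176.] miny 50.0
scene0 2849
y -250 x 550 118 z [300. 322. 338.] miny -210.0
y -200 x 450 246 z [250. 294. 326.] miny -177.0
y -200 x 550 286 z [271. 343. 366.] miny -200.0
y -200 x 650 96 z [344. 353. 359.] miny -180.0
y -150 x 450 332 z [220. 286. 335.] miny -150.0
y -150 x 550 260 z [263. 326. 360.] miny -150.0
y -100 x 450 265 z [192. 277. 316.] miny -100.0
y -100 x 550 60 z [282. 295. 304.] miny -95.0
y -50 x 450 105 z [186. 247. 270.] miny -50.0
y 50 x 150 196 z [108. 144. 177.] miny 68.0
y 100 x 150 228 z [ 91. 141. 170.] miny 100.0
y 100 x 250 19 z [175. 179. 183.] miny 102.0
y 150 x 150 195 z [ 93. 143. 163.] miny 151.0
y 150 x 250 34 z [116. 125. 144.] miny 151.0
y 200 x 150 68 z [ 91. 108. 132.] miny 211.0
(90.0, 85.7) [ 515.69793854 -159.70751519]
(160, 86) [ 582.6632577  -180.09712112]
```

View pics/sc_crop.png

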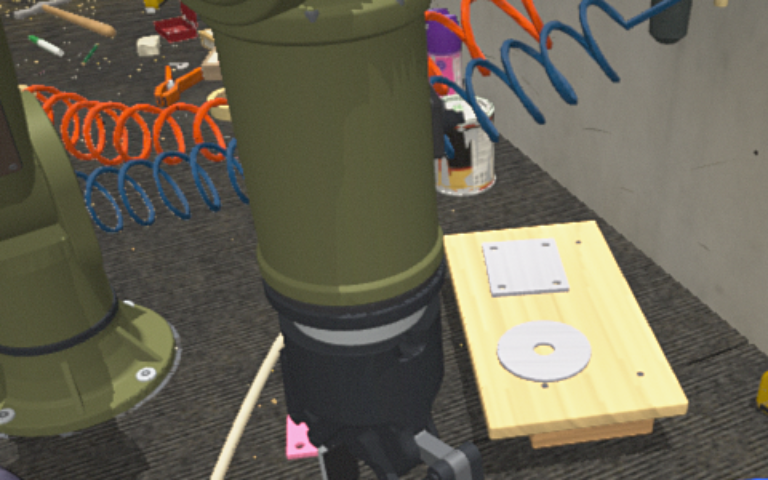

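The hose loops fill the space at z 220–365 for y > -210 above the plate, so I'll approach with the tool leaning about 35° to the right, which keeps the wrist clear of it. First I'll check the heights of the other obstacles and work out the moves.

```bash
cat >> h.py <<'E'
from scipy.spatial.transform import Rotation as Ro
O=np.array([404.4,-215.,0]);A=-17.18
BX=np.array([np.cos(np.radians(A)),np.sin(np.radians(A)),0]);BY=np.array([-BX[1],BX[0],0]);UZ=np.array([0,0,1.])
def b2w(x,y,z): return O+x*BX+y*BY+z*UZ
def w2b(p): q=np.array(p)-O; return np.array([q@BX,q@BY,q[2]])
def cur(s=None):
    s=s or telemetry.observe(); return np.array(s['ee_pos']),Ro.from_euler('xyz',s['ee_rot'],degrees=True)
def Rt(tilt):
    t=np.radians(tilt); z=-np.cos(t)*UZ+np.sin(t)*BY; x=BX; return Ro.from_matrix(np.stack([x,np.cross(z,x),z],1))
def todo(p=None,R=None):
    c,Rc=cur(); 
    if p is not None: print('tool shift m',(Rc.inv().apply(np.array(p)-c)/1000).round(4))
    if R is not None: print('rotvec',(Rc.inv()*R).as_rotvec().round(4), 'deg',np.degrees((Rc.inv()*R).magnitude()).round(1))
E
python3 - <<'E'
from h import *
im,d,W,z=world('top0'); h=W[...,2]
hsv=cv2.cvtColor(im,cv2.COLOR_RGB2HSV)
b=(hsv[...,0]>105)&(hsv[...,0]<125)&(hsv[...,1]>150);b[:,:480]=0;b[320:]=0
Q=W[b]; print('bin',Q.min(0),Q.max(0))
for u,v in[(256,312),(300,358),(345,395),(400,435),(440,463)]: print('cable',W[v-2:v+3,u-2:u+3].reshape(-1,3)[np.argmax(h[v-2:v+3,u-2:u+3])].round(0))
print('drill max z',h[310:400,410:445].max())
todo((480,-400,290),Rt(35))
E
```

```text
bin [ 228.15494528 -911.37020249   -4.09039203] [ 581.88614563 -355.20221287 1018.29196918]
cable [ 259. -288.  195.]
cable [ 199. -344.  226.]
cable [ 155. -397.  223.]
cable [ 103. -468.  206.]
cable [  61. -524.  188.]
drill max z 1018.2919691847331
tool shift m [-0.1007 -0.3405 -0.0593]
rotvec [ 0.5608 -0.2949 -0.9402] deg 65.0
```

Run:
```python
from h import *
im,d,W,z=world('top0'); h=W[...,2]
for u,v in[(498,240),(502,215),(510,270),(530,160),(545,300),(600,325)]: print(u,v,W[v-3:v+4,u-3:u+4].reshape(-1,3)[np.argmax(h[v-3:v+4,u-3:u+4])].round(0))
for t in range(5):
    pass
```

```text
498 240 [ 228. -355. 1018.]
502 215 [ 228. -355. 1018.]
510 270 [ 326. -666.   96.]
530 160 [ 518. -738.    6.]
545 300 [ 228. -355. 1018.]
600 325 [ 231. -605.  493.]
```

arm_command --moves '[{"translation": [-0.013,-0.03,-0.012],"twist": [0,0,0]},{"translation": [-0.013,-0.042,-0.012],"twist": [0,0,0]},{"translation": [-0.013,-0.045,-0.012],"twist": [0,0,0]},{"translation": [-0.013,-0.045,-0.01],"twist": [0,0,0]},{"translation": [-0.013,-0.045,-0.006],"twist": [0,0,0]},{"translation": [-0.013,-0.045,-0.004],"twist": [0,0,0]},{"translation": [-0.013,-0.045,-0.002],"twist": [0,0,0]},{"translation": [-0.01,-0.035,0],"twist": [0,0,0]}]' --hand 0.0

```text
clock: 1.1
ee_pos: [473.6, -400.9, 289.1]
ee_rot: [-180.0, 0.0, -72.7]
wrist_force: [-0.1, -1.0, -1.0]
opening: 0.0
```

Run:
```python
from h import *
c,R=cur();print(c,w2b(c),telemetry.observe()['qpos'].round(1))
todo((480,-400,290),Rt(35))
```

```text
[ 473.58426937 -400.86017254  289.06122305] [ 120.99574265 -157.13210087  289.06122305] [ 48.4  26.8 -17.2  81.    7.9  73.4 -42. ]
tool shift m [ 0.0011 -0.0064 -0.0009]
rotvec [ 0.5611 -0.2953 -0.9384] deg 64.9
```

arm_command --moves '[{"translation": [0,0,0],"twist": [0.07,-0.037,-0.117]},{"translation": [0,0,0],"twist": [0.07,-0.037,-0.117]},{"translation": [0,0,0],"twist": [0.07,-0.037,-0.117]},{"translation": [0,0,0],"twist": [0.07,-0.037,-0.117]},{"translation": [0,0,0],"twist": [0.07,-0.037,-0.117]},{"translation": [0,0,0],"twist": [0.07,-0.037,-0.117]},{"translation": [0,0,0],"twist": [0.07,-0.037,-0.117]},{"translation": [0,0,0],"twist": [0.07,-0.037,-0.117]}]'

```text
clock: 2.1
ee_pos: [471.4, -403.0, 288.9]
ee_rot: [-144.9, 0.0, -17.2]
wrist_force: [0.3, 0.2, -0.4]
opening: -0.0
```

Run:
```python
from h import *
c,R=cur();print(c,w2b(c),telemetry.observe()['qpos'].round(1))
snap('top','top1');snap('scene','scene1')
todo(b2w(168,20,150),Rt(35))
todo(b2w(168,96,95))
```

```text
[ 471.38111334 -402.98683028  288.89521443] [ 119.51904871 -159.81462667  288.89521443] [ 71.9  42.5 -39.2  67.9  -7.3  90.2  21.4]
tool shift m [ 0.0483 -0.07    0.2158]
rotvec [-0.0018  0.0009 -0.0065] deg 0.4
tool shift m [ 0.0482 -0.1006  0.3045]
```

View pics/scene1.png

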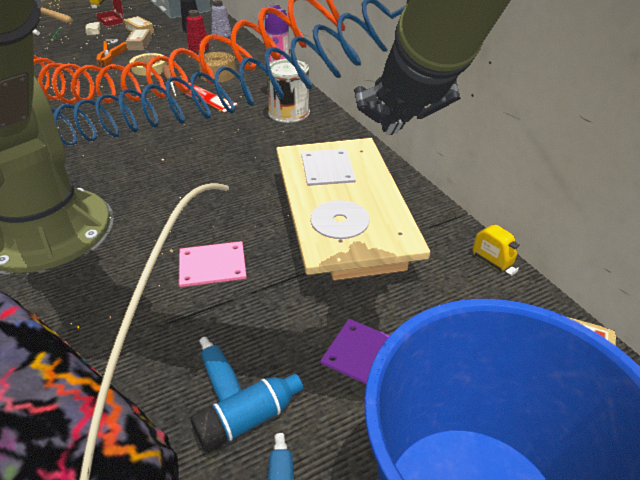

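View pics/top1.png

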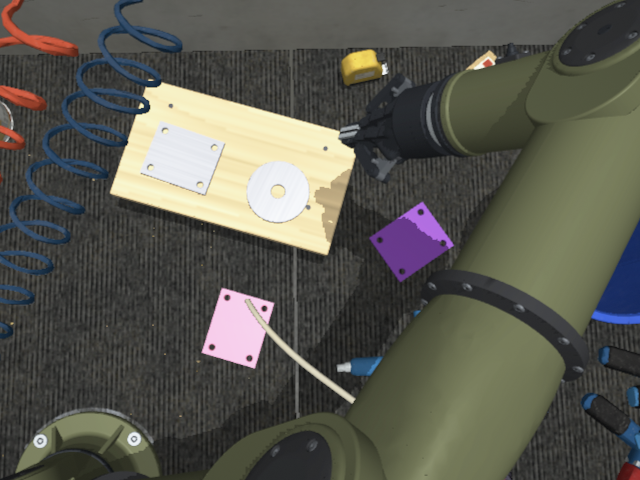

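arm_command --moves '[{"translation": [0.01,-0.012,0.03],"twist": [0,0,0]},{"translation": [0.01,-0.012,0.04],"twist": [0,0,0]},{"translation": [0.01,-0.012,0.04],"twist": [0,0,0]},{"translation": [0.01,-0.012,0.04],"twist": [0,0,0]},{"translation": [0.008,-0.012,0.038],"twist": [0,0,0]},{"translation": [0,-0.01,0.028],"twist": [0,0,-0.006]},{"translation": [0,-0.01,0.03],"twist": [0,0,0]},{"translation": [0,-0.01,0.025],"twist": [0,0,0]}]'

```text
clock: 3.2
ee_pos: [585.8, -197.0, 118.2]
ee_rot: [-145.2, -0.1, -17.2]
wrist_force: [0.7, 0.1, 0.3]
opening: -0.001
```

```bash
python3 - <<'E'
from h import *
c,R=cur();print(w2b(c),telemetry.observe()['qpos'].round(1))
im,d,m=snap('scene','scene2');im2,d2,m2=snap('top','top2')
cv2.imwrite('pics/c2.png',np.hstack([cv2.resize(im[90:290,230:450],(440,400)),cv2.resize(im2[60:260,100:320],(440,400))])[:,:,::-1][:, :800+80])
todo(b2w(165,96,82),Rt(35))
E
python3 -c "
import cv2;i=cv2.imread('pics/c2.png');cv2.imwrite('pics/c2s.png',cv2.resize(i,(800,364)))"
```

```text
[167.97345889  70.75881847 118.16617972] [ 56.7  46.1 -39.6  92.5  -8.7  54.7  13.7]
tool shift m [-0.0016  0.0019  0.0427]
rotvec [0.0006 0.0031 0.0028] deg 0.2
```

View pics/c2s.png

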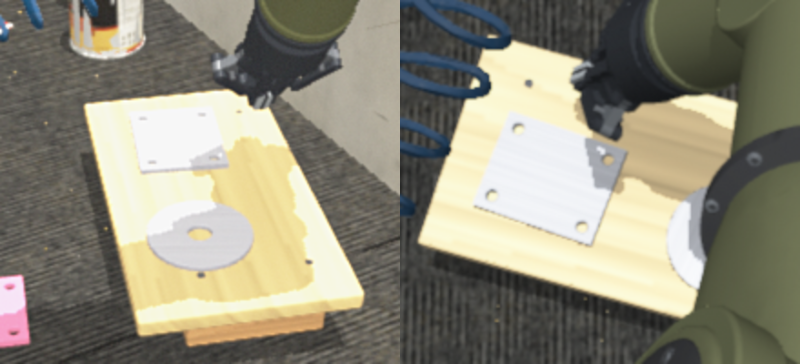

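arm_command --moves '[{"translation": [-0.001,0.001,0.02],"twist": [0,0,0]},{"translation": [-0.001,0.001,0.02],"twist": [0,0.002,0.002]},{"translation": [0,0,0.004],"twist": [0,0,0]},{"translation": [0,0,0.0015],"twist": [0,0,0]},{"translation": [0,0,0.001],"twist": [0,0,0]},{"translation": [0,0,0],"twist": [0,0,0]}]'

```text
clock: 4.05
ee_pos: [591.5, -174.4, 79.7]
ee_rot: [-145.1, -0.2, -17.3]
wrist_force: [-0.8, -0.9, 0.2]
opening: -0.001
```

Run:
```python
from h import *
c,R=cur();print(w2b(c),telemetry.observe()['wrist_force'])
im,d,m=snap('scene','scene3')
cv2.imwrite('pics/c3.png',cv2.resize(im[110:230,270:430],(800,600),interpolation=cv2.INTER_CUBIC)[:,:,::-1])
```

```text
[166.72992222  94.00585221  79.71213044] [-0.78588628 -0.89526172  0.19872979]
```

View pics/c3.png

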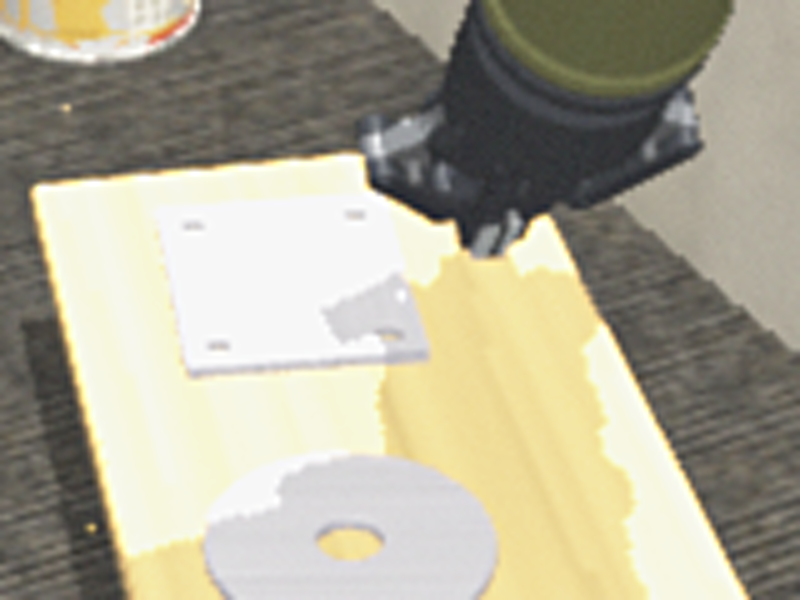

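arm_command --moves '[{"translation": [0,0.0005,0.001],"twist": [0,0,0]},{"translation": [0,0,0.001],"twist": [0,0.002,0]},{"translation": [0,-0.0005,0.0008],"twist": [0,0,0]},{"translation": [-0.006,0,0],"twist": [0,0,0]},{"translation": [-0.006,0,0],"twist": [0,0,0]},{"translation": [0,0,0],"twist": [0,0,0]}]'

```text
clock: 4.85
ee_pos: [579.6, -168.7, 76.9]
ee_rot: [-145.1, -0.2, -17.3]
wrist_force: [-0.2, -0.3, 0.6]
opening: 0.003
```

Run:
```python
from h import *
c,R=cur();print(w2b(c),telemetry.observe()['wrist_force'])
```

```text
[153.7182901   95.94714659  76.93647781] [-0.21706706 -0.27074781  0.59569216]
```

arm_command --moves '[{"translation": [-0.003,0,-0.0003],"twist": [0,0,0]},{"translation": [-0.003,0,0],"twist": [0,0,0]},{"translation": [-0.003,0,0],"twist": [0,0,0]},{"translation": [-0.003,0,0],"twist": [0,0,0]},{"translation": [-0.003,0,0],"twist": [0,0,0]},{"translation": [-0.003,0,0],"twist": [0,0,0]}]'

```text
clock: 5.6
ee_pos: [563.2, -163.7, 77.2]
ee_rot: [-145.1, -0.3, -17.4]
wrist_force: [1.5, 0.3, -0.4]
opening: 0.005
```

```bash
cat >> h.py <<'E'
def meas(fn):
    im,d,W,z=world(fn); h=W[...,2]; hsv=cv2.cvtColor(im,cv2.COLOR_RGB2HSV)
    B=(W-O)@np.stack([BX,BY,UZ],1)
    m=(hsv[...,1]<45)&(hsv[...,2]>90)&(h>66)&(h<90)&(B[...,0]>-80)&(B[...,0]<190)&(B[...,1]>5)&(B[...,1]<170)
    n,l,s,c=cv2.connectedComponentsWithStats(m.astype(np.uint8)); i=1+np.argmax(s[1:,4]); m=(l==i).astype(np.uint8)
    cs,_=cv2.findContours(m,cv2.RETR_EXTERNAL,cv2.CHAIN_APPROX_NONE); c=max(cs,key=len)[:,0]
    P=np.array([w2b(ray(z,u,v,76))[:2] for u,v in c]); r=cv2.minAreaRect(P.astype(np.float32))
    print(fn,'plate rect board',np.round(r[0],1),np.round(r[1],1),round(r[2],1)); print(cv2.boxPoints(r).round(1).tolist())
    o=im.copy(); cv2.polylines(o,[c.reshape(-1,1,2)],True,(255,0,0),1); return o
E
python3 - <<'E'
from h import *
c,R=cur();print(w2b(c),telemetry.observe()['wrist_force'])
meas('top0');meas('scene0')
im,d,m=snap('scene','scene4');snap('top','top4');o2=meas('top4');o=meas('scene4')
cv2.imwrite('pics/c4.png',np.hstack([cv2.resize(o[110:230,270:430],(400,300)),cv2.resize(o2[80:260,100:340],(400,300))])[:,:,::-1])
E
```

```text
[136.60012327  95.91354718  77.16499528] [ 1.4671117   0.27970096 -0.42961153]
top0 plate rect board [88.8 85.9] [112.3  92.1] 86.6
[[39.5, 32.5], [131.39999389648438, 27.100000381469727], [138.0, 139.1999969482422], [46.099998474121094, 144.6999969482422]]
scene0 plate rect board [88.7 84.2] [118.6  91.8] 86.4
[[39.20000076293945, 27.899999618530273], [130.8000030517578, 22.100000381469727], [138.1999969482422, 140.5], [46.599998474121094, 146.1999969482422]]
top4 plate rect board [95.5 86.1] [165.9 186.1] 89.9
[[2.299999952316284, 3.4000000953674316], [188.39999389648438, 3.0], [188.8000030517578, 168.89999389648438], [2.700000047683716, 169.3000030517578]]
scene4 plate rect board [70.7 81. ] [168.  137.4] 89.7
[[1.600000023841858, -2.700000047683716], [139.0, -3.4000000953674316], [139.8000030517578, 164.60000610351562], [2.4000000953674316, 165.3000030517578]]
```

View pics/c4.png

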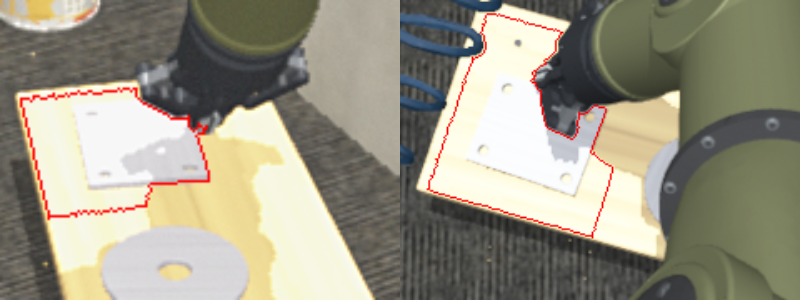

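```bash
sed -i "s/m=(hsv\[...,1\]<45)&(hsv\[...,2\]>90)/rb=im[...,0].astype(int)-im[...,2]; m=(rb<TH)\&(hsv[...,2]>80)/; s/def meas(fn):/def meas(fn,TH=16):/" h.py
python3 - <<'E'
from h import *
for f,pts in(('top0',[(183,158),(270,120),(278,215)]),('top4',[(160,165),(130,120),(230,225),(205,155)]),('scene4',[(310,165),(280,160)])):
    im=np.load(f'pics/{f}.npz')['im']
    print(f,[im[v,u].tolist() for u,v in pts])
meas('top0');meas('scene0');o2=meas('top4');o=meas('scene4')
cv2.imwrite('pics/c4b.png',np.hstack([cv2.resize(o[110:230,270:430],(400,300)),cv2.resize(o2[80:260,100:340],(400,300))])[:,:,::-1])
E
```

```text
top0 [[233, 235, 240], [248, 239, 194], [247, 248, 250]]
top4 [[252, 253, 254], [69, 69, 65], [255, 254, 237], [95, 98, 104]]
scene4 [[247, 247, 247], [253, 255, 222]]
top0 plate rect board [88.2 85.1] [110.8  90.4] 86.5
[[39.70000076293945, 32.599998474121094], [129.89999389648438, 27.100000381469727], [136.6999969482422, 137.6999969482422], [46.400001525878906, 143.1999969482422]]
scene0 plate rect board [88.6 83.6] [116.4  90.1] 86.8
[[40.29999923706055, 28.0], [130.3000030517578, 22.899999618530273], [136.8000030517578, 139.10000610351562], [46.900001525878906, 144.1999969482422]]
top4 plate rect board [85.1 85.3] [112.   92.3] 86.9
[[35.900001525878906, 31.899999618530273], [128.1999969482422, 26.899999618530273], [134.1999969482422, 138.6999969482422], [42.0, 143.6999969482422]]
scene4 plate rect board [92.4 85.1] [120.6 107.8] 85.8
[[34.20000076293945, 28.899999618530273], [141.8000030517578, 21.0], [150.60000610351562, 141.3000030517578], [43.099998474121094, 149.1999969482422]]
```

View pics/c4b.png

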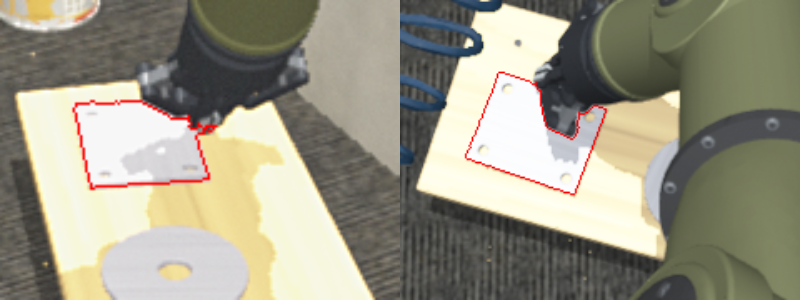

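arm_command --moves '[{"translation": [-0.004,0,0],"twist": [0,0,0]},{"translation": [-0.005,0,0],"twist": [0,0,0]},{"translation": [-0.005,0,0],"twist": [0,0.002,0]},{"translation": [-0.005,0,0],"twist": [0,0.002,0]},{"translation": [-0.005,0,0],"twist": [0,0,0]},{"translation": [-0.005,0,0],"twist": [0,0,0]},{"translation": [-0.003,0,0],"twist": [0,0,0]}]'

```text
clock: 6.58
ee_pos: [532.4, -154.0, 77.1]
ee_rot: [-145.1, -0.4, -17.5]
wrist_force: [2.2, 0.3, 0.5]
opening: 0.001
```

Run:
```python
from h import *
s=telemetry.observe();c,R=cur(s);print(w2b(c),s['wrist_force'],s['ee_rot'])
snap('top','top5');o2=meas('top5');snap('scene','scene5');o=meas('scene5')
cv2.imwrite('pics/c5.png',np.hstack([cv2.resize(o[110:230,270:430],(400,300)),cv2.resize(o2[80:260,100:340],(400,300))])[:,:,::-1])
```

```text
[104.31174396  96.12192741  77.08360909] [2.17430262 0.28118648 0.51754516] [-145.06756433   -0.43722004  -17.47100478]
top5 plate rect board [52.8 86.3] [165.2  96.2] 89.1
[[3.5, 4.5], [99.5999984741211, 3.0], [102.19999694824219, 168.1999969482422], [6.0, 169.6999969482422]]
scene5 plate rect board [56.6 82.1] [118.7  98.1] 89.8
[[7.400000095367432, 22.899999618530273], [105.5, 22.600000381469727], [105.80000305175781, 141.3000030517578], [7.699999809265137, 141.60000610351562]]
```

View pics/c5.png

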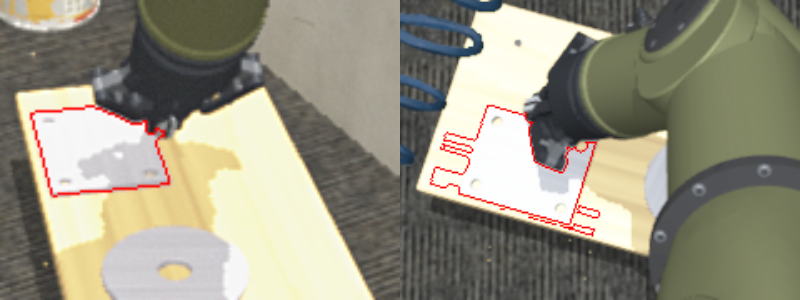

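arm_command --moves '[{"translation": [0.004,0,0],"twist": [0,0.003,0]},{"translation": [0,0.0034,-0.0023],"twist": [0,0.003,0]},{"translation": [-0.005,0,0],"twist": [0,0,0]},{"translation": [-0.006,0,0],"twist": [0,0,0]},{"translation": [-0.006,0,0],"twist": [0,0,0]},{"translation": [-0.006,0,0],"twist": [0,0,0]},{"translation": [-0.005,0,0],"twist": [0,0,0]},{"translation": [-0.002,0,0],"twist": [0,0,0]}]'

```text
clock: 7.68
ee_pos: [506.3, -150.0, 76.6]
ee_rot: [-145.1, -0.7, -17.7]
wrist_force: [1.2, 0.0, 0.4]
opening: 0.003
```

Run:
```python
from h import *
s=telemetry.observe();c,R=cur(s);print(w2b(c),s['wrist_force'],s['ee_rot'])
meas('scene5',8);meas('top5',8)
snap('top','top6');o2=meas('top6',8);snap('scene','scene6');o=meas('scene6',8)
cv2.imwrite('pics/c6.png',np.hstack([cv2.resize(o[110:230,270:430],(400,300)),cv2.resize(o2[80:260,100:340],(400,300))])[:,:,::-1])
```

```text
[78.19022165 92.18382712 76.62228575] [1.2247829  0.01882792 0.43305323] [-145.06993586   -0.70789544  -17.66980209]
scene5 plate rect board [56.8 81.9] [118.3  97.6] 89.8
[[7.800000190734863, 22.899999618530273], [105.4000015258789, 22.600000381469727], [105.80000305175781, 140.89999389648438], [8.199999809265137, 141.1999969482422]]
top5 plate rect board [54.4 83.1] [111.2  93.4] 89.9
[[7.599999904632568, 27.700000762939453], [101.0, 27.399999618530273], [101.19999694824219, 138.60000610351562], [7.800000190734863, 138.89999389648438]]
top6 plate rect board [26.6 83.7] [112.3  91.2] 89.9
[[-19.100000381469727, 27.5], [72.0999984741211, 27.399999618530273], [72.30000305175781, 139.8000030517578], [-18.899999618530273, 139.89999389648438]]
scene6 plate rect board [30.3 81.7] [118.7  97.5] 89.7
[[-18.799999237060547, 22.600000381469727], [78.69999694824219, 22.100000381469727], [79.30000305175781, 140.8000030517578], [-18.200000762939453, 141.3000030517578]]
```

View pics/c6.png

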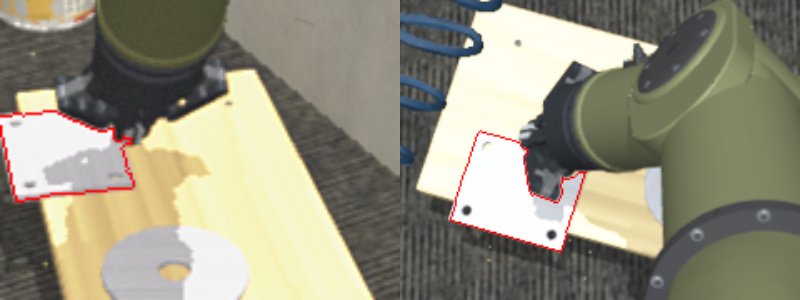

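arm_command --moves '[{"translation": [-0.004,-0.0003,-0.0004],"twist": [0,0.003,0.002]},{"translation": [-0.004,0,0],"twist": [0,0.003,0]},{"translation": [-0.003,0,0],"twist": [0,0,0]},{"translation": [-0.0005,0,0],"twist": [0,0,0]},{"translation": [0,0,0],"twist": [0,0,0]}]'

```text
clock: 8.4
ee_pos: [495.6, -146.5, 76.9]
ee_rot: [-145.1, -0.9, -17.9]
wrist_force: [1.5, -0.6, 0.4]
opening: 0.003
```

Run:
```python
from h import *
s=telemetry.observe();c,R=cur(s);print(w2b(c),s['wrist_force'],s['ee_rot'])
snap('top','top7');o2=meas('top7',8);snap('scene','scene7');o=meas('scene7',8)
```

```text
[66.86603336 92.41233705 76.93324584] [ 1.4958099  -0.59194676  0.37339747] [-145.06023762   -0.91366048  -17.94251903]
top7 plate rect board [15.5 83.5] [111.8  91.9] 89.9
[[-30.5, 27.600000381469727], [61.400001525878906, 27.5], [61.599998474121094, 139.3000030517578], [-30.399999618530273, 139.39999389648438]]
scene7 plate rect board [19.1 81.9] [118.4  97.3] 89.6
[[-30.0, 23.0], [67.30000305175781, 22.299999237060547], [68.19999694824219, 140.6999969482422], [-29.100000381469727, 141.39999389648438]]
```

The overhang is about 30 mm and the plate is square. I'll back off and look again.

arm_command --moves '[{"translation": [0.01,0,0],"twist": [0,0,0]},{"translation": [0.015,0,-0.005],"twist": [0,0,0]},{"translation": [0.005,0,-0.03],"twist": [0,0,0]},{"translation": [0,0,-0.045],"twist": [0,0,0]},{"translation": [0,0,-0.05],"twist": [0,0,0]},{"translation": [0,0,-0.05],"twist": [0,0,0]},{"translation": [0,0,-0.04],"twist": [0,0,0]},{"translation": [0,0,-0.02],"twist": [0,0,0]}]'

```text
clock: 9.5
ee_pos: [479.0, -287.3, 275.7]
ee_rot: [-145.1, -1.0, -18.0]
wrist_force: [0.2, 0.7, -0.4]
opening: -0.002
```

Run:
```python
from h import *
s=telemetry.observe();c,R=cur(s);print(w2b(c),s['wrist_force'],s['clock'])
snap('top','top8');o2=meas('top8',8);snap('scene','scene8');o=meas('scene8',8)
for f in('top0','top8','scene0','scene8'):
    im,d,W,z=world(f);B=(W-O)@np.stack([BX,BY,UZ],1)
    # local front-edge of board beside plate / height flatness of plate
    k=(B[...,2]>60)&(B[...,2]<85)
    for y0,y1 in((-20,20),(152,172)):
        q=B[k&(B[...,1]>y0)&(B[...,1]<y1)&(np.abs(B[...,2]-70)<3)]; print(f,'front x min near y',y0,q[:,0].min().round(1) if len(q) else None)
    if f[-1]=='8':
        for x0,x1 in((-26,-14),(5,30),(35,55)):
            q=B[k&(B[...,0]>x0)&(B[...,0]<x1)&(B[...,1]>40)&(B[...,1]<125)]; print(f,x0,'z med',np.median(q[:,2]).round(1))
    rb=im[...,0].astype(int)-im[...,2]
    m=((rb<10)&(abs(B[...,2]-76)<6)&(B[...,1]<-20)&(B[...,1]>-140)&(B[...,0]>15)&(B[...,0]<140)).astype(np.uint8)
    n,l,st,_=cv2.connectedComponentsWithStats(m);i=1+np.argmax(st[1:,4]);cs,_=cv2.findContours((l==i).astype(np.uint8),0,1)
    cc=max(cs,key=len)[:,0];P=np.array([w2b(ray(z,u,v,76))[:2] for u,v in cc]).astype(np.float32);print(f,'disc',cv2.minEnclosingCircle(P))
cv2.imwrite('pics/c8.png',np.hstack([cv2.resize(o[110:290,260:440],(400,400)),cv2.resize(o2[80:280,100:300],(400,400))])[:,:,::-1])
```

```text
[ 92.58045608 -47.00827014 275.71995535] [ 0.23575997  0.67253854 -0.35242804] 9.5
top8 plate rect board [14.8 83. ] [110.9  90.4] 89.9
[[-30.5, 27.700000762939453], [59.900001525878906, 27.5], [60.099998474121094, 138.3000030517578], [-30.299999237060547, 138.60000610351562]]
scene8 plate rect board [15.2 81.9] [118.4  89.5] 89.6
[[-30.0, 23.0], [59.5, 22.399999618530273], [60.400001525878906, 140.8000030517578], [-29.100000381469727, 141.39999389648438]]
top0 front x min near y -20 1.4
top0 front x min near y 152 1.5
top0 disc ((76.9796142578125, -79.78736877441406), 52.78719711303711)
top8 front x min near y -20 1.2
top8 front x min near y 152 1.6
top8 -26 z med 76.2
top8 5 z med 76.2
top8 35 z med 76.2
top8 disc ((76.38047790527344, -79.80291748046875), 52.63496017456055)
scene0 front x min near y -20 -474.9
scene0 front x min near y 152 3.0
scene0 disc ((76.4447021484375, -77.51432800292969), 50.88181686401367)
scene8 front x min near y -20 -473.7
scene8 front x min near y 152 2.1
scene8 -26 z med 77.5
scene8 5 z med 77.5
scene8 35 z med 77.4
scene8 disc ((77.77384185791016, -78.1526870727539), 50.849246978759766)
```

View pics/c8.png

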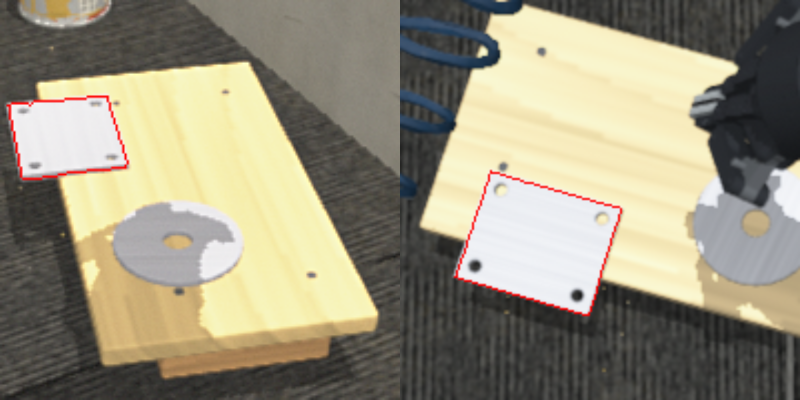

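The plate sticks out about 30–31 mm over the front edge. It is square to within 0.5° and flat (top at 76.2 along its whole length), and the disc has not moved. I'm handing in the job.

```bash
python3 -c "
from h import *
print(robot.finish_job())"
```

```text
the job is handed in; nothing more can be done
None
```

I slid the plate straight towards the robot by pushing its far edge with the shut fingertips. The tool leaned about 35° to the right to keep the wrist clear of the hanging blue hose. I then backed the arm off and handed in the job shortly after 9.5 s on the robot clock.

The last checks, with the robot touching nothing:
- **Overhang:** the plate's near edge is 30.4 mm past the board's front edge in the top view and 29.6 mm in the scene view. Depth readings put the board edge about 1.5 mm further in, so the true overhang could be about 31–32 mm.
- **Squareness:** it is within 0.1° (top view) to 0.4° (scene view) of the board's edge.
- **Flatness:** its top is at z = 76.2 along its whole length in the top view. The scene view reads 77.5, also uniform, which is within calibration error.
- **Disc:** its measured centre changed by 0.6 mm (top view) and 1.5 mm (scene view), both within measurement noise. I never touched it.
- **Forces:** wrist force readings stayed at about 2 N during the push.

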